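# Refit the lever on the splined spindle of the fuel cut-off valve and shut it

### The arm

A 7-joint arm with a two-finger parallel gripper is mounted at the origin on the work surface. World frame = base frame: x ahead of the robot, y to its left, z up, the work surface at z = 0. Lengths are in m, angles in rad, forces in N, time in s.
With the tool pointing down it reaches from about 0.4 to 0.875 m from the base axis. Payload 19.3 kg.
Tool frame: the origin (TCP) lies midway between the tips of the shut fingers; the grasp point (between the pads) lies manip.hold_point_z behind it (manip.hold_point_z is the distance from the TCP to the grasp point, in m); z points along the fingers, x is the direction in which the jaws open and shut, and the axes are right-handed (so a half turn about z gives the same grasp; the last joint's range is limited). The gripper opens to 85 mm and grips with 20 to 120 N. Pads are 22 mm wide; open, the fingers measure 114 mm over their backs; the gripper's body (76 mm by 85 mm) begins 54 mm behind the grasp point. The pads swing forward as they close: fully open they stand 13 mm farther back than shut.
Start: joints at [-1.373, 0.521, -0.036, 1.599, 0.021, 1.021, -0.113], TCP at [0.165, 0.603, 0.231] pointing down, gripper open.
Joint ranges: [-2.91, 2.91], [-0.3, 2.13], [-1.5, 1.42], [0.17, 2.43], [-1.26, 4.41], [0.16, 1.93], [-2.52, 2.52]. Speed limits (rad/s): [1.89, 1.89, 2.39, 2.39, 3.01, 3.01, 3.01].

### API

Orientations are given as a unit quaternion [x, y, z, w].
In Python, from rig import manip, capture, get_calibration, finish_job, finder gives the robot as it stands.
- The arm moves only by the tool carry_out, never from a script. Its argument "commands" is a list of rows, each a list of 2 entries, a list of its own where there are three numbers: the shift along the tool's x, y, z in m, then the turn about the tool's z in rad. In form: [[[dx, dy, dz], turn], ...]. A call has 1 to 12 rows; each row shifts and turns the commanded pose from where the row before left it, along the tool's axes as they then stand; what a row does not reach is not made up. A row lasts 1/8 s, in which the tool goes at most 62.5 mm and 10.7 degrees, less where a joint would pass 70% of its speed; a pose out of reach is approached as far as the arm can. A call is refused whole if a number of a shift passes 0.0625 or a number of a turn 0.188, either way. A call with a gripper value outside its range is refused whole. "grip" is the gripper command: -1 is shut, 1 is fully open, values between are in proportion, set as the call begins (left out, the last holds). The fingers move at their own pace and stop on an object; the grip force is fixed at half the most. Time passes only in rows, so rows that do not move let the fingers close. It gives the time, the measured TCP pose, the force and the opening at its end, in the units of the state.
- manip.observe(): the state, without advancing time (a new reading comes with each control period).
- capture(name): name is "scene" or "top" or "wrist"; returns (picture, depth): 384x512x3 uint8, blue, green, red; 384x512 float32, m along the optical axis (not along the pixel's ray), 0 where there is no reading.
- get_calibration(name): a dict with "fx", "fy", "cx", "cy" (pixels), "rvec" (rotation vector, rad) and "tvec" (3), from world to camera coordinates, as OpenCV has them; the wrist camera has in their place "mount" (4x4, takes a point from camera to tool coordinates, whose origin is the TCP and whose axes are the tool frame's). Camera axes: x right, y down, z forward; pixel columns grow to the right and rows downward; lengths in m; the calibration is good to about 2 mm. A picture is of the moment at which its call begins: read the wrist's pose just before it. get_calibration takes no time and is no camera call.
- finish_job(): hands the job in, once; it reports no verdict.
Trained networks look in the newest picture that a camera, given by its name, has taken for a name from the list of things; names that differ only in an ending like _2 or _b are one class to them, and where a whole thing is asked for, a point or a joint stands for the part that bears it (a point fixed in the world has none). Each returns a list of dicts, best first, with "conf" (0 to 1); they miss things now and then, are a little off and sometimes report something else, mostly with a low value. They report only what shows in the picture. A call takes as long as a camera call. They do not tell look-alikes from the thing itself.
- finder.boxes_of(camera, thing): "extent" ([left, top, width, height] in pixels, round what is visible of it).
- finder.outline_of(camera, thing): "mask" (384x512 bool, what is visible of it) and "extent" ([left, top, width, height] in pixels, round what is visible of it).
- finder.place_of(camera, thing): "location" ([column, row] in pixels: a listed point, or the origin of a listed thing).
The state is a dict: "clock": time; "qpos": joint angles; "joint_velocities": joint speeds; "effort": joint torques, N m; "ee_pos": TCP position; "ee_rot": TCP orientation; "contact_force": force on the tool from outside, world axes, zero at the start; "moment": the same for the moment, N m; "opening": opening from 0.0 (shut) to 1.0 (fully open).
Only numpy, scipy, OpenCV 4.12 (cv2) and the standard library are available. Lean on these libraries where they do the work, as an engineer would, in place of code of your own. Each camera call takes 0.05 s, during which the arm holds its last target.

### The job

Put the loose steel lever with the splined hub back on the upright spindle of the brass fuel cut-off valve: press lightly and turn it until you feel the one position where the splines match, and ease it down until the hub sits fully home on the collar, never forcing it. Then swing it clockwise until the bar rests gently against the stop pin, so that the fuel is shut off, and let go. Leave the other parts on the counter where they are.

Things in the scene. Friction and masses are not known exactly. Their poses are not given: they have to be found in the camera images.
- hub (a point): grip point of the loose plain-steel lever (about 0.38 kg, lying flat, right way up): centre of its upright tubular hub, on the axis, 22 mm over its underside. Hub 42 mm across, 44 mm high, open through. x: along the bar to the knob; z: up. Two flats 42 mm apart, 22 mm wide, full height, face +y and -y: grip these from above. Centre of mass about 15 mm from the axis towards the knob
- bore (a point): centre of the hub's underside, level with the underside of its flat bar (18 mm wide, 6 mm thick, along +x). Bore radius 15 mm with three straight teeth, full height (6.5 mm wide, reaching in to 10.25 mm from the axis), on its +x, +y and -y sides; the fourth, on the -x side away from the bar, is left out: the master groove. So it fits the spindle at one rotation only
- knob_end (a point): centre of the black ball knob (24 mm across) at the lever's far end, 105 mm from the hub's axis along the bar, 24 mm over the lever's underside
- seat (a point): on the upright spindle of the brass cut-off valve (fixed to the counter): on its axis, on top of the collar, 92 mm over the counter. The hub's underside rests here when fully home. Axes of the valve body (they do not turn with the spindle): x along the copper pipe, y across it, z up. The valve is shut when the bar points along +y; clockwise (from above) shuts it
- spline_top (a point): on the spindle's axis, 30 mm over the collar, on the flat tops of its four straight splines (27 mm over them, each 8 mm wide, core 19 mm; one groove between two is solid: the master spline). A plain nose stands 8 mm higher (19 mm thick, tip 12 mm). A hub turned wrongly stops here; pressed lightly and turned slowly it drops in. Play when on: 0.75 mm all round, 0.1 rad each way
- nose_tip (a point): top of the spindle's nose, 38 mm over the collar. The SPINDLE'S ROTATION IS NOT MEASURED by any entry (see it or feel for it): it was left part open, so the matching lever's bar points somewhere 0.3 to 1.5 rad anticlockwise (from above) of seat's +y. It turns stiffly (0.4 N m), stays where it is left, and light rubbing by the hub does not turn it
- stop (a point): foot of the stop pin at the collar's level: an upright steel pin 8 mm thick on the valve body, 45 mm from the spindle's axis along seat's +y and 13 mm along its +x, rising 14 mm over the collar. With the valve shut, the side of the lever's bar rests against it and the bar points along seat's +y
- cap: bystander: dented tin fuel tank cap, 62 mm across, 28 mm high, lying flat; origin at the centre of its underside
- filter: bystander: green plastic in-line fuel filter, 32 mm thick, about 94 mm long over its two hose spigots, lying down; origin at the centre of its underside
- elbow: bystander: brass elbow pipe fitting, two arms of about 45 mm, 20 mm thick, lying flat; origin at the centre of its underside below the corner of the two arms
- choke_knob: bystander: chrome choke knob, 34 mm across, 30 mm high, standing on its face; origin at the centre of its underside
- throttle_arm: bystander: short thin steel throttle arm, 79 mm long with a small plain ROUND hole (not splined): not the lever wanted; origin at the centre of its underside below the round hole
- union_nut: bystander: brass ring nut, 42 mm across, 18 mm high; origin at the centre of its underside
- grease_tin: bystander: small steel tin, 66 mm across, 52 mm high; origin at the centre of its underside
Mind the look-alikes: they are no part of the job. Leave any red look-alike of the part that bears hub alone.

How it is judged:
On the way:
1. the lever's hub sits fully home on the spindle's collar (underside within 2.5 mm of it) (z of hub in the frame of seat between 0.018 and 0.0245 m and horizontal distance between hub and seat below 0.003 m and angle between hub's own z axis and vertical below 0.07 rad), for 0.2 s.
At the end, for the whole second after the job is handed in: the lever is fully home on the spindle (hub underside within 2.5 mm of the collar, upright within 4 degrees, centred within 3 mm), its bar lies across the pipe at the stop pin (knob within 10 mm, about 5.5 degrees, of the shut line), and it is at rest (all of step 1 and x of knob_end in the frame of seat above -0.01 m and y of knob_end in the frame of seat above 0.09 m and linear speed of lever below 0.02 m/s); the robot touches nothing.
It fails at once if the lever is forced: more than 30 N between lever and valve while the hub is not yet home (contact force between lever and valve above 30 N and z of hub in the frame of seat above 0.0245 m).
It fails at once if the lever is wrenched against the stop pin with more than 60 N (contact force between lever and stop_pin above 60 N).
It fails at once if another part on the counter is moved by more than 30 mm (distance of any of cap, filter, elbow, choke_knob, throttle_arm, union_nut, grease_tin from where it was at the start of the episode above 0.03 m).
It also fails if it takes over 72 s, if anything falls off the work surface, if the arm or the gripper's body presses on something with over 40 N, if the wrist force passes 120 N, or if a joint passes its speed limit or range.

## Working session

There is one attempt and no reset: what is moved stays moved. The work goes in short steps, Python scripts to look and compute and a tool call to move; the robot and the scene stay as the last step left them, time stands still between calls to the robot, and variables do not carry over. Pictures are saved under pics/ and viewed, and the job is handed in when it is done.

Besides the shell and the picture viewer there is one more tool, called after "Request:" as name([rows], argument=value, ...), one row to a line, values as JSON. carry_out: Moves the arm, as the interface text tells. Its arguments: {"type":"object","properties":{"commands":{"type":"array","items":{"type":"array"}},"grip":{"type":"number"}},"required":["commands"]}

```bash
ls; mkdir -p pics
python3 - <<'E'
from rig import manip, capture, get_calibration, finder
import cv2
s=manip.observe()
for k in s: print(k,s[k])
print(manip.hold_point_z)
for c in ["scene","top","wrist"]:
    im,d=capture(c); cv2.imwrite(f"pics/{c}0.png",im); 
    import numpy as np; np.save(f"pics/{c}0.npy",d)
    print(c,get_calibration(c))
E
```

```text
pics
clock 0.0
qpos [-1.37320071  0.52201    -0.03629863  1.59997227  0.02118588  1.02107684
 -0.11281446]
joint_velocities [ 0.00124641  0.00167289  0.00080166 -0.00036405 -0.00048313  0.00057706
  0.00091258]
effort [-8.28827851e-04 -9.27129936e+01  1.97981961e+00 -3.69922292e+01
  1.78291602e-02  8.20727582e-03  7.65542723e-06]
ee_pos [0.16534198 0.6024082  0.23074134]
ee_rot [ 7.95192199e-01  6.06357216e-01 -4.05483024e-04  3.58149789e-04]
contact_force [-0.73812896  0.26355499  0.21620357]
moment [-0.02455452 -0.01397743 -0.04726604]
opening 0.9978784655894942
0.0187
scene {'fx': 366.1351561470666, 'fy': 366.1351561470666, 'cx': 264.1876963188833, 'cy': 197.04006905148066, 'rvec': array([ 1.11594571,  2.58643075, -0.72751306]), 'tvec': array([ 0.40369846, -0.24786278,  1.50843142])}
top {'fx': 448.463516078838, 'fy': 448.463516078838, 'cx': 253.3740404063332, 'cy': 192.4576631363367, 'rvec': array([ 2.1565123 , -2.18924974,  0.11747561]), 'tvec': array([-0.01605783,  0.56076869,  1.12491054])}
wrist {'fx': 310.98468826819146, 'fy': 310.98468826819146, 'cx': 253.52459696485008, 'cy': 192.36115879184854, 'mount': array([[ 9.99998594e-01, -1.23817333e-03,  1.13102579e-03,
         3.54031344e-04],
       [ 8.57645809e-04,  9.57162512e-01,  2.89549979e-01,
        -7.27805440e-02],
       [-1.44108855e-03, -2.89548602e-01,  9.57162228e-01,
        -1.41891906e-01],
       [ 0.00000000e+00,  0.00000000e+00,  0.00000000e+00,
         1.00000000e+00]])}
```

View pics/top0.png

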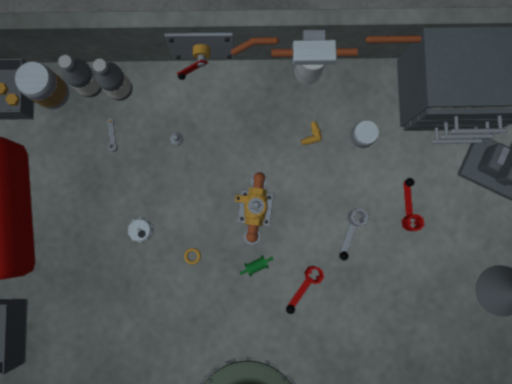

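View pics/scene0.png

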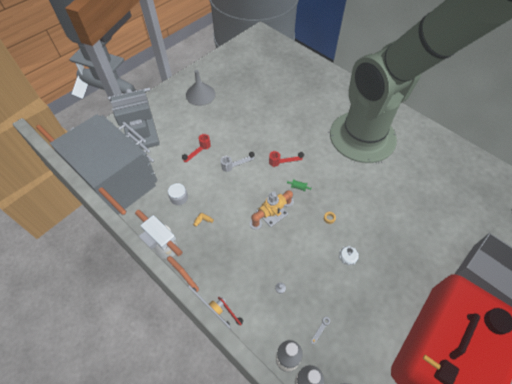

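View pics/wrist0.png

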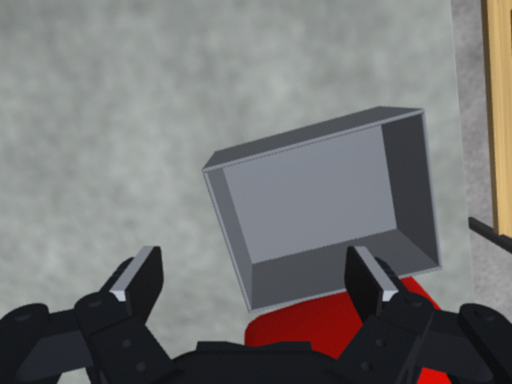

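```bash
cat > h.py <<'E'
import numpy as np, cv2
from rig import manip, capture, get_calibration, finder
from scipy.spatial.transform import Rotation as R
def cam(c, s=None):
    k=get_calibration(c); K=(k['fx'],k['fy'],k['cx'],k['cy'])
    if 'mount' in k:
        s=s or manip.observe(); T=np.eye(4); T[:3,:3]=R.from_quat(s['ee_rot']).as_matrix(); T[:3,3]=s['ee_pos']
        return K,T@k['mount']
    M=np.eye(4); M[:3,:3]=R.from_rotvec(k['rvec']).as_matrix(); M[:3,3]=k['tvec']
    return K,np.linalg.inv(M)
def ray(K,T,uv):
    d=np.array([(uv[0]-K[2])/K[0],(uv[1]-K[3])/K[1],1.]); return T[:3,3],T[:3,:3]@d
def at_z(K,T,uv,z):
    o,d=ray(K,T,uv); return o+d*(z-o[2])/d[2]
def cloud(K,T,D):
    v,u=np.mgrid[:D.shape[0],:D.shape[1]]
    P=np.stack([(u-K[2])/K[0]*D,(v-K[3])/K[1]*D,D],-1); return P@T[:3,:3].T+T[:3,3]
def proj(K,T,p):
    q=T[:3,:3].T@(np.array(p)-T[:3,3]); return np.array([K[0]*q[0]/q[2]+K[2],K[1]*q[1]/q[2]+K[3]])
E
python3 - <<'E'
from h import *
Z=dict(hub=.022,bore=0,knob_end=.024,seat=.092,spline_top=.122,nose_tip=.13,stop=.092)
for c in ["top","scene"]:
    K,T=cam(c)
    capture(c)
    for n,z in Z.items():
        for r in finder.place_of(c,n)[:3]:
            print(c,n,round(r['conf'],2),np.round(r['location'],1),np.round(at_z(K,T,r['location'],z),4))
print(manip.observe()['clock'])
E
```

```text
top hub 0.84 [358.  213.3] [ 0.5031 -0.2934  0.022 ]
top hub 0.68 [312.8 275.2] [ 0.3476 -0.1723  0.022 ]
top hub 0.57 [410.4 223.7] [ 0.4743 -0.4274  0.022 ]
top bore 0.97 [351.8 216.6] [ 0.4958 -0.2821  0.    ]
top bore 0.7 [309.3 274.9] [ 0.3467 -0.1662  0.    ]
top bore 0.64 [410.6 227.1] [ 0.466  -0.4353  0.    ]
top knob_end 0.92 [410.4 183. ] [ 0.5795 -0.432   0.024 ]
top knob_end 0.92 [292.2 308.7] [ 0.2654 -0.1177  0.024 ]
top knob_end 0.62 [340.1 257. ] [ 0.3924 -0.2429  0.024 ]
top seat 0.73 [259.9 204.1] [ 0.5254 -0.0394  0.092 ]
top spline_top 0.71 [259.  202.4] [ 0.5272 -0.0367  0.122 ]
top nose_tip 0.78 [254.3 206. ] [ 0.5183 -0.0254  0.13  ]
top stop 0.93 [240.3 196.8] [0.5439 0.0079 0.092 ]
top stop 0.17 [194.1 254.8] [0.4062 0.1202 0.092 ]
scene hub 0.67 [230.  162.2] [ 0.4774 -0.286   0.022 ]
scene hub 0.58 [201.  136.6] [ 0.4683 -0.462   0.022 ]
scene bore 0.73 [204.5 145.4] [ 0.4787 -0.4337  0.    ]
scene bore 0.55 [230.1 167.1] [ 0.483  -0.2818  0.    ]
scene bore 0.53 [277.1 164.5] [ 0.3479 -0.1586  0.    ]
scene knob_end 0.72 [251.9 152.5] [ 0.3866 -0.2573  0.024 ]
scene knob_end 0.66 [184.2 159.3] [ 0.5899 -0.4215  0.024 ]
scene knob_end 0.52 [305.4 153.8] [ 0.2471 -0.1024  0.024 ]
scene spline_top 0.62 [276.  193.4] [ 0.5108 -0.0242  0.122 ]
scene nose_tip 0.92 [271.6 195. ] [ 0.5294 -0.0273  0.13  ]
scene stop 0.56 [280.9 211.5] [0.5372 0.0232 0.092 ]
scene stop 0.25 [324.2 320.6] [0.716  0.3453 0.092 ]
0.95
```

Top view: the steel lever is at about (355,215), with its knob at (344,256). Red look-alikes are at (412,223) and (313,273), and the valve is at (255,207). I'll refine these with depth.

Run:
```python
from h import *
im=cv2.imread("pics/top0.png");D=np.load("pics/top0.npy")
K,T=cam("top");P=cloud(K,T,D)
a=cv2.resize(im[165:250,225:300],None,fx=5,fy=5,interpolation=cv2.INTER_CUBIC)
b=cv2.resize(im[195:280,325:380],None,fx=5,fy=5,interpolation=cv2.INTER_CUBIC)
cv2.imwrite("pics/crop0.png",np.hstack([a,b]))
def reg(u0,u1,v0,v1,z0,z1):
    Q=P[v0:v1,u0:u1].reshape(-1,3);m=(Q[:,2]>z0)&(Q[:,2]<z1);Q=Q[m]
    print(len(Q),Q.mean(0).round(4),Q.min(0).round(4),Q.max(0).round(4)); return Q
print("counter",np.median(P[300:330,150:220,2]))
reg(340,375,200,235,.035,.055)   # hub top
reg(335,352,245,265,.018,.05)    # knob
reg(235,280,180,235,.112,.14)
reg(235,280,180,235,.098,.14)
reg(225,300,165,250,.07,.14)
```

```text
counter -0.00046601628369002945
156 [ 0.4927 -0.2903  0.0428] [ 0.4724 -0.3135  0.0351] [ 0.5131 -0.2681  0.0494]
71 [ 0.3963 -0.2507  0.0315] [ 0.3847 -0.2628  0.023 ] [ 0.4075 -0.2402  0.039 ]
85 [ 0.5223 -0.029   0.1251] [ 0.5095 -0.0414  0.1125] [ 0.5353 -0.0154  0.1342]
97 [ 0.5239 -0.0251  0.1227] [ 0.5095 -0.0414  0.0991] [0.545  0.0154 0.1342]
559 [ 0.5246 -0.0229  0.0872] [ 0.478  -0.0522  0.07  ] [0.5971 0.0213 0.1342]
```

View pics/crop0.png

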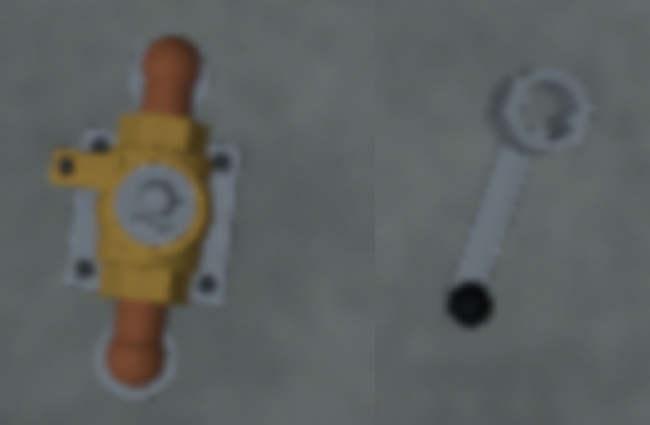

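Request:
carry_out([
  [[-0.0115,0.0524,-0.005],0],
  [[-0.0115,0.0524,-0.005],0],
  [[-0.0115,0.0524,-0.005],0],
  [[-0.0115,0.0524,-0.005],0],
  [[-0.0115,0.0524,-0.005],0],
  [[-0.0115,0.0524,-0.005],0],
  [[-0.049,0.022,0],0],
  [[-0.049,0.022,0],0],
  [[-0.049,0.022,0],0],
  [[-0.049,0.022,0],0],
  [[-0.049,0.022,0],0],
  [[-0.049,0.022,0],0],
])

```text
clock: 2.45
ee_pos: [0.4999, 0.1328, 0.2615]
ee_rot: [0.795, 0.606, 0.0, 0.0]
contact_force: [1.1, -0.4, 0.9]
opening: 1.0
```

Request:
carry_out([
  [[-0.049,0.022,0],0],
  [[-0.049,0.022,0],0],
  [[-0.049,0.022,0],0],
  [[0,0,0],0],
  [[0,0,0],0],
])

```text
clock: 3.08
ee_pos: [0.5245, -0.0243, 0.2613]
ee_rot: [0.795, 0.606, 0.0, -0.0]
contact_force: [0.5, 0.0, -0.1]
opening: 0.997
```

Run:
```python
from h import *
s=manip.observe();print(s['clock'],s['ee_pos'],s['qpos'].round(2),s['contact_force'].round(2))
im,D=capture("wrist");cv2.imwrite("pics/w1.png",im);np.save("pics/w1.npy",D)
K,T=cam("wrist",s)
for n,z in dict(seat=.092,spline_top=.122,nose_tip=.13,stop=.092).items():
    for r in finder.place_of("wrist",n)[:2]: print(n,round(r['conf'],2),np.round(r['location'],1),at_z(K,T,r['location'],z).round(4))
P=cloud(K,T,D)
```

```text
3.075 [ 0.52452621 -0.02432105  0.26128768] [-0.19  0.33  0.16  1.83 -0.06  0.98  1.3 ] [ 0.5   0.05 -0.06]
seat 0.82 [251.7 171. ] [ 0.5228 -0.025   0.092 ]
spline_top 0.71 [243.6 175.3] [ 0.5181 -0.0314  0.122 ]
spline_top 0.45 [249.1 180.4] [ 0.5242 -0.0278  0.122 ]
nose_tip 0.83 [248.2 177.4] [ 0.5193 -0.0271  0.13  ]
stop 0.95 [295.6 184. ] [0.5482 0.0153 0.092 ]
```

View pics/w1.png

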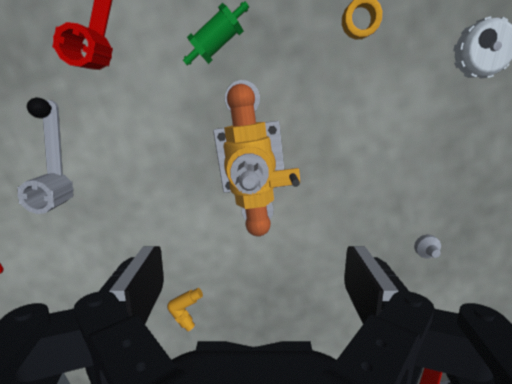

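Run:
```python
from h import *
im=cv2.imread("pics/w1.png")
a=cv2.resize(im[140:210,215:305],None,fx=8,fy=8,interpolation=cv2.INTER_CUBIC)
cv2.imwrite("pics/w1c.png",a)
```

```text
(no output)
```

View pics/w1c.png

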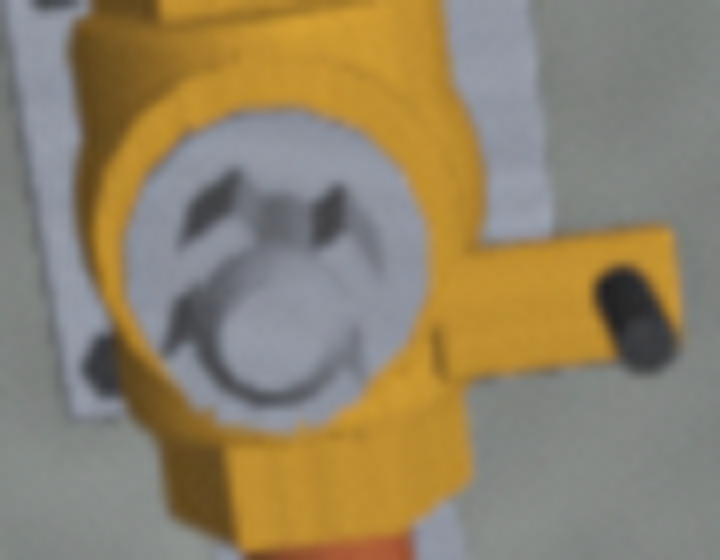

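Request:
carry_out([
  [[0,0.007,0.03],0],
  [[0,0.007,0.03],0],
  [[0,0.006,0.03],0],
  [[0,0,0],0],
  [[0,0,0],0],
])

```text
clock: 3.95
ee_pos: [0.5441, -0.0297, 0.1723]
ee_rot: [0.795, 0.606, 0.0, 0.0]
contact_force: [0.8, 0.1, 0.8]
opening: 1.001
```

Run:
```python
from h import *
s=manip.observe();print(s['clock'],s['ee_pos'],s['qpos'].round(2),s['contact_force'].round(2))
im,D=capture("wrist");cv2.imwrite("pics/w2.png",im);np.save("pics/w2.npy",D)
np.savez("pics/w2s.npz",p=s['ee_pos'],q=s['ee_rot'])
K,T=cam("wrist",s)
for n,z in dict(seat=.092,spline_top=.122,nose_tip=.13,stop=.092).items():
    for r in finder.place_of("wrist",n)[:2]: print(n,round(r['conf'],2),np.round(r['location'],1),at_z(K,T,r['location'],z).round(4))
P=cloud(K,T,D)
Q=P.reshape(-1,3)
for z0,z1 in [(.127,.135),(.118,.126),(.1,.11),(.088,.096)]:
    m=(Q[:,2]>z0)&(Q[:,2]<z1)&(np.hypot(Q[:,0]-.5225,Q[:,1]+.027)<.05); q=Q[m]; print(z0,len(q),q.mean(0),q.min(0),q.max(0))
a=cv2.resize(im[90:240,180:380],None,fx=4,fy=4,interpolation=cv2.INTER_CUBIC)
cv2.imwrite("pics/w2c.png",a)
```

```text
3.95 [ 0.54410167 -0.02974402  0.17232256] [-0.16  0.47  0.14  1.88 -0.09  0.8   1.34] [0.84 0.12 0.75]
seat 0.8 [248.6 176.2] [ 0.526  -0.0279  0.092 ]
spline_top 0.6 [245.5 183.2] [ 0.5229 -0.0286  0.122 ]
nose_tip 0.32 [157.6 330.8] [ 0.6093 -0.1182  0.13  ]
stop 0.55 [311.5 185.6] [0.5453 0.0152 0.092 ]
0.127 428 [ 0.52323171 -0.0282615   0.12890247] [ 0.51583897 -0.03593693  0.12704557] [ 0.53100253 -0.02093342  0.13154468]
0.118 600 [ 0.52330188 -0.0283427   0.12215321] [ 0.51000509 -0.04223733  0.11805802] [ 0.53760916 -0.01482494  0.12599472]
0.1 235 [ 0.52936422 -0.00609815  0.10502282] [ 0.50974339 -0.04239196  0.10007545] [0.54649997 0.01803374 0.10999369]
0.088 1045 [ 0.51839208 -0.02466168  0.09138753] [ 0.50394819 -0.04814987  0.08800827] [0.54306318 0.01793265 0.09596187]
```

View pics/w2c.png

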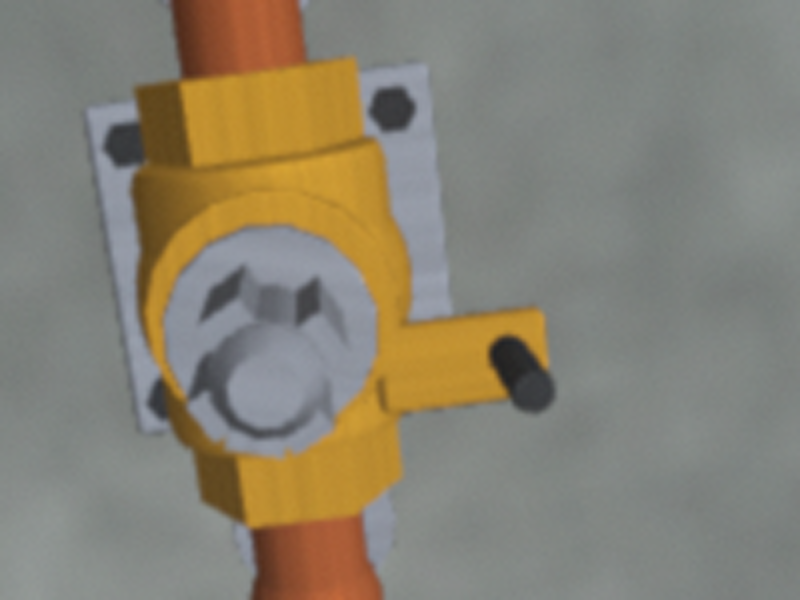

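Run:
```python
from h import *
im=cv2.imread("pics/w2.png");D=np.load("pics/w2.npy");s=np.load("pics/w2s.npz")
K,T=cam("wrist",dict(ee_pos=s['p'],ee_rot=s['q']))
P=cloud(K,T,D)
Q=P.reshape(-1,3)
c=np.array([.5232,-.0283])
m=(Q[:,2]>.119)&(Q[:,2]<.1262)
q=Q[m][:,:2]-c; r=np.hypot(*q.T); a=np.degrees(np.arctan2(q[:,1],q[:,0]))%360
for lo in range(0,360,10):
    k=(a>=lo)&(a<lo+10)
    print(lo,(k&(r>11)).sum(),round(np.percentile(r[k],95)*1e3,1) if k.any() else None)
# ortho at z=.122: rows: -x down, cols: -y right, 0.1mm.. 
N=560;S=.05/N
out=np.zeros((N,N,2),np.float32)
for i in range(N):
    for j in range(N):
        out[i,j]=proj(K,T,[c[0]+(N/2-i)*S,c[1]+(N/2-j)*S,.122])
o=cv2.remap(im,out[...,0],out[...,1],cv2.INTER_CUBIC)
for r_ in (9.5,15):cv2.circle(o,(N//2,N//2),int(r_*1e-3/S),(0,0,255),1)
cv2.imwrite("pics/orth.png",o)
# valve yaw: from pipes -> orange mask
hsv=cv2.cvtColor(im,cv2.COLOR_BGR2HSV)
mm=(hsv[...,0]<13)&(hsv[...,1]>120)&(P[...,2]>.02)&(P[...,2]<.12)&(np.hypot(P[...,0]-c[0],P[...,1]-c[1])<.1)
X=P[mm]; print(len(X)); 
for sgn in (1,-1):
    k=np.sign(X[:,0]-c[0])==sgn; print(X[k].mean(0),X[k].min(0),X[k].max(0))
# stop pin top
pm=(Q[:,2]>.0985)&(Q[:,2]<.11)&(np.hypot(Q[:,0]-.545,Q[:,1]-.012)<.02)
x=Q[pm];print("pin",len(x),x.mean(0)); t=x[x[:,2]>.1035];print(len(t),t.mean(0),(t[:,:2].mean(0)-c))
```

```text
0 0 14.1
10 0 13.8
20 0 13.7
30 0 14.1
40 0 9.9
50 0 9.2
60 0 9.1
70 0 8.8
80 0 12.8
90 0 13.3
100 0 13.0
110 0 13.0
120 0 12.9
130 0 9.1
140 0 9.0
150 0 8.9
160 0 8.9
170 0 10.0
180 0 12.8
190 0 12.8
200 0 12.9
210 0 13.2
220 0 10.9
230 0 9.0
240 0 9.1
250 0 8.9
260 0 9.2
270 0 13.5
280 0 13.6
290 0 13.3
300 0 14.0
310 0 14.1
320 0 13.6
330 0 13.7
340 0 13.7
350 0 14.4
2693
[ 0.58949618 -0.0367782   0.06095482] [ 0.57269372 -0.05197774  0.05029615] [ 0.60823475 -0.02359251  0.06605634]
[ 0.4576681  -0.01842525  0.06056682] [ 0.43607871 -0.03306273  0.05209021] [ 0.47925717 -0.00340204  0.06604944]
pin 122 [0.54207632 0.01400183 0.10449016]
102 [0.54243148 0.01421373 0.10522447] [0.01923148 0.04251373]
```

View pics/orth.png

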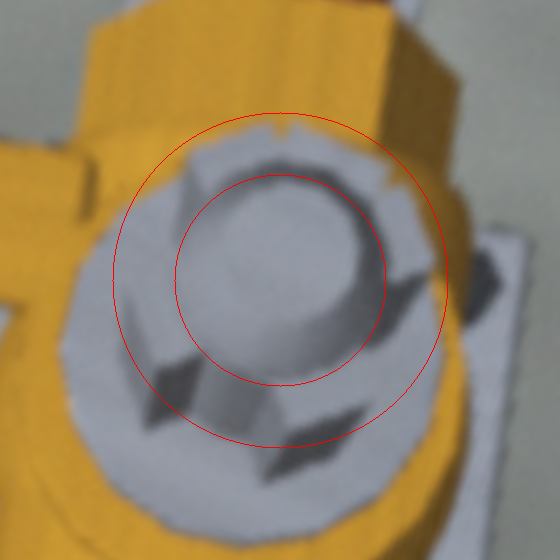

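Run:
```python
from h import *
D=np.load("pics/w2.npy");s=np.load("pics/w2s.npz")
K,T=cam("wrist",dict(ee_pos=s['p'],ee_rot=s['q']))
for c in ([.5232,-.0283],[.5237,-.0283]):
  P=cloud(K,T,cv2.resize(D,None,fx=1,fy=1)).reshape(-1,3)
  q=P[:,:2]-c; r=np.hypot(*q.T); a=np.degrees(np.arctan2(q[:,1],q[:,0]))%360
  m=(r>.0098)&(r<.0128)&(P[:,2]>.085)
  up=P[m,2]>.112; am=a[m]
  # template: half width of spline 4mm at r~11.3 ->20.7deg ; solid between
  best=[]
  for th in np.arange(120,180,.5):
    f=np.zeros(m.sum(),bool)
    for k in (45,135,225,315): f|=np.abs((am-th-k+180)%360-180)<20.7
    f|=np.abs((am-th-180+180)%360-180)<45
    best.append(((f==up).mean(),th))
  best.sort(reverse=True);print(best[:5],m.sum())
```

```text
[(np.float64(0.957207997193967), np.float64(146.0)), (np.float64(0.9568572430726061), np.float64(146.5)), (np.float64(0.9565064889512451), np.float64(145.5)), (np.float64(0.9561557348298843), np.float64(145.0)), (np.float64(0.9551034724658015), np.float64(144.5))] 2851
[(np.float64(0.9566563467492261), np.float64(144.0)), (np.float64(0.9552803577571379), np.float64(143.5)), (np.float64(0.9549363605091159), np.float64(145.5)), (np.float64(0.9549363605091159), np.float64(144.5)), (np.float64(0.9545923632610939), np.float64(145.0))] 2907
```

Request:
carry_out([
  [[-0.0442,0.0033,-0.01],0],
  [[-0.0442,0.0033,0],0],
  [[-0.0442,0.0033,0],0],
  [[-0.0442,0.0033,0],0],
  [[-0.0442,0.0033,0],0],
  [[-0.0442,0.0033,0.01],0.0],
  [[0,0,0],0.115],
  [[0,0,0],0],
  [[0,0,0],0],
])

```text
clock: 5.32
ee_pos: [0.4932, -0.2904, 0.1716]
ee_rot: [0.828, 0.561, 0.0, 0.0]
contact_force: [0.0, 0.4, -0.0]
opening: 1.003
```

Run:
```python
from h import *
s=manip.observe();M=R.from_quat(s['ee_rot']).as_matrix();print(s['clock'],s['ee_pos'],s['qpos'].round(2),s['contact_force'].round(2),np.degrees(np.arctan2(M[1,0],M[0,0])))
im,D=capture("wrist");cv2.imwrite("pics/w3.png",im)
K,T=cam("wrist",s)
for n,z in dict(hub=.022,bore=0,knob_end=.024).items():
    for r in finder.place_of("wrist",n)[:2]: print(n,round(r['conf'],2),np.round(r['location'],1),at_z(K,T,r['location'],z).round(4))
Q=cloud(K,T,D).reshape(-1,3)
m=(Q[:,2]>.041)&(Q[:,2]<.047)&(np.hypot(Q[:,0]-.4927,Q[:,1]+.29)<.035);q=Q[m];print("hubtop",len(q),q.mean(0),q.min(0),q.max(0))
x,y=q[:,0],q[:,1];
k=(np.hypot(Q[:,0]-.3963,Q[:,1]+.2512)<.025)&(Q[:,2]>.014)&(Q[:,2]<.06);q2=Q[k];print("knob",len(q2),q2.mean(0),q2.min(0),q2.max(0))
A=np.c_[2*q2,np.ones(len(q2))];sol=np.linalg.lstsq(A,(q2**2).sum(1),rcond=None)[0];print("sphere",sol[:3],np.sqrt(sol[3]+sol[:3]@sol[:3]))
h=(q.min(0)+q.max(0))/2;print(h,np.degrees(np.arctan2(sol[1]-h[1],sol[0]-h[0])))
# hull circle
(c,r)=cv2.minEnclosingCircle(q[:,:2].astype(np.float32)*1000);print(c,r)
b=(Q[:,2]>.003)&(Q[:,2]<.010)&(np.hypot(Q[:,0]-.445,Q[:,1]+.272)<.03);q3=Q[b][:,:2];u=np.linalg.svd(q3-q3.mean(0))[2][0];print("bar",len(q3),q3.mean(0),np.degrees(np.arctan2(u[1],u[0])))
```

```text
5.325 [ 0.49316175 -0.29035151  0.17163184] [ 0.28  0.52  0.2   1.81 -0.14  0.83  1.74] [ 0.03  0.43 -0.03] 68.27038255230796
hub 0.71 [256.2 177.7] [ 0.495  -0.2874  0.022 ]
hub 0.58 [116.5 213.5] [ 0.4774 -0.4306  0.022 ]
bore 0.89 [125.1 210.1] [ 0.4813 -0.4328  0.    ]
bore 0.76 [253.2 171.4] [ 0.4928 -0.2896  0.    ]
knob_end 0.94 [250.6  59.1] [ 0.3949 -0.2529  0.024 ]
knob_end 0.61 [165.  300.6] [ 0.5856 -0.43    0.024 ]
hubtop 1038 [ 0.4939911  -0.29029497  0.0433157 ] [ 0.47342173 -0.313899    0.04103922] [ 0.51620144 -0.2676335   0.04576112]
knob 648 [ 0.3982218  -0.2516715   0.03139141] [ 0.38640829 -0.26331939  0.02237744] [ 0.40931008 -0.23974737  0.03713893]
sphere [ 0.39753448 -0.25142383  0.02379983] 0.01158710449642098
[ 0.49481159 -0.29076625  0.04340017] 157.9797906126967
(494.7640380859375, -290.73834228515625) 23.2171688079834
bar 1157 [ 0.44464287 -0.27043187] -21.143519127353557
```

View pics/w3.png

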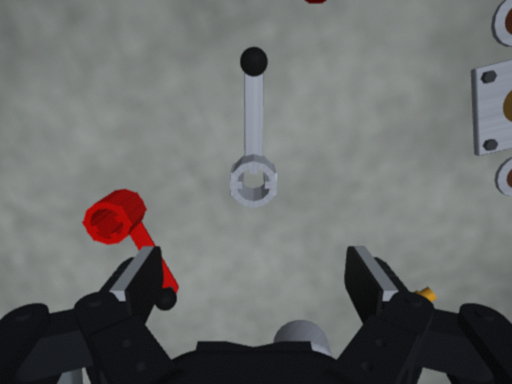

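Request:
carry_out([
  [[0.0,0.0015,0.035],0],
  [[0,0,0.04],0],
  [[0,0,0.04],0],
  [[0,0,0.03],0],
  [[0,0,0.0186],0],
  [[0,0,0],0],
  [[0,0,0],0],
])

```text
clock: 6.4
ee_pos: [0.4947, -0.2919, 0.0088]
ee_rot: [0.829, 0.56, 0.0, 0.001]
contact_force: [0.2, 0.0, -0.2]
opening: 0.998
```

Request:
carry_out([
  [[0,0,0],0],
  [[0,0,0],0],
  [[0,0,0],0],
  [[0,0,0],0],
  [[0,0,0],0],
  [[0,0,0],0],
  [[0,0,0],0],
  [[0,0,0],0],
], grip=-1)

```text
clock: 7.4
ee_pos: [0.4944, -0.2916, 0.0085]
ee_rot: [0.829, 0.56, 0.0, 0.0]
contact_force: [-2.2, 2.1, 12.2]
opening: 0.489
```

Request:
carry_out([
  [[0,0,-0.02],0],
  [[0,0,-0.04],0],
  [[0,0,-0.05],0],
  [[0,0,-0.05],0],
  [[0,0,0],0],
  [[0,0,0],0],
])

```text
clock: 8.15
ee_pos: [0.4938, -0.2912, 0.1677]
ee_rot: [0.829, 0.56, -0.0, -0.0]
contact_force: [0.0, 0.7, -5.9]
opening: 0.489
```

```bash
cat > look.py <<'E'
from h import *
import sys
s=manip.observe();M=R.from_quat(s['ee_rot']).as_matrix();print(s['clock'],s['ee_pos'],s['qpos'].round(2),s['contact_force'].round(2),s['moment'].round(3),np.degrees(np.arctan2(M[1,0],M[0,0])),M[2].round(4),s['opening'])
im,D=capture("wrist");cv2.imwrite(f"pics/{sys.argv[1]}.png",im)
k=get_calibration("wrist");K=(k['fx'],k['fy'],k['cx'],k['cy']);P=cloud(K,k['mount'],D).reshape(-1,3)  # tool frame
kn=P[(np.hypot(P[:,0],P[:,1]+.105)<.02)&(np.abs(P[:,2]+.015)<.022)]
A=np.c_[2*kn,np.ones(len(kn))];sol=np.linalg.lstsq(A,(kn**2).sum(1),rcond=None)[0];print("knob in tool",len(kn),sol[:3].round(4),np.sqrt(sol[3]+sol[:3]@sol[:3]))
ht=P[(np.hypot(P[:,0],P[:,1])<.03)&(P[:,2]>-.045)&(P[:,2]<-.028)]
if len(ht): print("hubtop",len(ht),np.median(ht[:,2]),((ht.max(0)+ht.min(0))/2).round(4),ht.min(0).round(4),ht.max(0).round(4))
bar=P[(np.abs(P[:,0])<.012)&(P[:,1]<-.03)&(P[:,1]>-.085)&(np.abs(P[:,2])<.02)]
if len(bar): 
    c=np.polyfit(bar[:,1],bar[:,2],1);print("bar z vs y",c,"lateral",np.polyfit(bar[:,1],bar[:,0],1))
E
python3 look.py w4
```

```text
8.15 [ 0.4937818  -0.29122328  0.16769339] [ 0.28  0.53  0.21  1.81 -0.14  0.82  1.75] [ 0.04  0.69 -5.94] [-0.012 -0.063  0.026] 68.07638879809598 [ 2.e-04 -3.e-04 -1.e+00] 0.4890403460839774
knob in tool 3425 [ 0.0006 -0.1006 -0.0083] 0.015814651504541852
hubtop 7660 -0.034580047231379085 [-0.0005 -0.     -0.0365] [-0.0292 -0.0223 -0.0449] [ 0.0281  0.0223 -0.028 ]
bar z vs y [-0.00201049  0.00334387] lateral [-0.0005409   0.00064407]
```

View pics/w4.png

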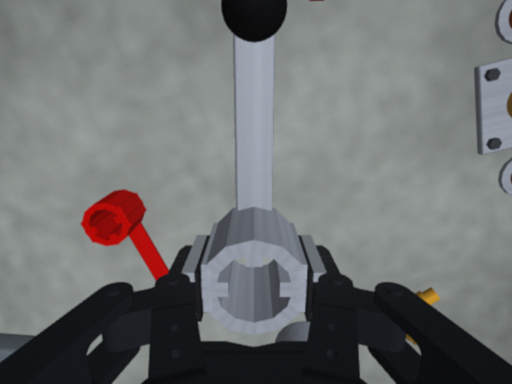

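Run:
```python
from h import *
im,D=capture("wrist")
k=get_calibration("wrist");K=(k['fx'],k['fy'],k['cx'],k['cy']);P=cloud(K,k['mount'],D).reshape(-1,3)
q=P[(np.abs(P[:,2]+.0346)<.0015)&(np.abs(P[:,0])<.0195)&(np.abs(P[:,1])<.03)]
print(len(q))
for x0 in np.arange(-.018,.019,.004):
    t=q[np.abs(q[:,0]-x0)<.001]; print(round(x0,3),len(t),t[:,1].min().round(4) if len(t) else 0,t[:,1].max().round(4) if len(t) else 0)
r=P[(np.abs(P[:,0])<.019)&(np.abs(P[:,1])<.03)&(np.abs(P[:,2]+.0346)<.0015)]
e=r[np.hypot(r[:,0],r[:,1])>.0195]
A=np.c_[2*e[:,:2],np.ones(len(e))];s=np.linalg.lstsq(A,(e[:,:2]**2).sum(1),rcond=None)[0];print(s[:2],np.sqrt(s[2]+s[:2]@s[:2]))
kn=P[(np.hypot(P[:,0],P[:,1]+.105)<.014)&(P[:,2]<-.016)&(P[:,2]>-.04)]
A=np.c_[2*kn,np.ones(len(kn))];sol=np.linalg.lstsq(A,(kn**2).sum(1),rcond=None)[0];print("knob",len(kn),sol[:3].round(4),np.sqrt(sol[3]+sol[:3]@sol[:3]))
```

```text
4557
-0.018 260 -0.0122 0.0121
-0.014 331 -0.0165 0.0156
-0.01 256 -0.0194 0.0188
-0.006 162 -0.0207 0.0206
-0.002 188 -0.0217 0.0215
0.002 221 -0.0221 0.0214
0.006 159 -0.0212 0.0204
0.01 198 -0.0199 0.0193
0.014 307 -0.0174 0.0173
0.018 276 -0.0133 0.0132
[ 0.0002079  -0.00017871] 0.020540656206123595
knob 2160 [ 0.0007 -0.1046 -0.0153] 0.011214886523283252
```

Request:
carry_out([
  [[0.042,-0.0118,0],0],
  [[0.0425,-0.0118,0],0],
  [[0.0425,-0.0118,0],0],
  [[0.0425,-0.0118,0],0],
  [[0.0425,-0.0118,0],0],
  [[0.0425,-0.0118,0],0],
  [[0,0,0],0.14],
  [[0,0,0],0],
  [[0,0,0],0],
  [[0,0,0],0],
])

```text
clock: 9.5
ee_pos: [0.5234, -0.0296, 0.1675]
ee_rot: [0.866, 0.501, -0.0, -0.0]
contact_force: [-0.3, -0.4, -4.5]
opening: 0.489
```

```bash
python3 look.py w5
python3 - <<'E'
from h import *
s=manip.observe();M=R.from_quat(s['ee_rot']).as_matrix()
print("err tool", M.T@(np.array([.5232,-.0283,s['ee_pos'][2]])-s['ee_pos']-M@np.array([.0003,0,0])))
E
```

```text
9.5 [ 0.52340041 -0.02963073  0.16752074] [-0.23  0.46  0.23  1.94 -0.14  0.76  1.13] [-0.28 -0.36 -4.47] [-0.052 -0.105 -0.009] 60.08500458583286 [-3.e-04 -2.e-04 -1.e+00] 0.4892975059269221
knob in tool 3446 [ 0.0007 -0.1005 -0.0083] 0.01579186658687335
hubtop 7649 -0.03458567175714619 [-0.0005 -0.0004 -0.0365] [-0.0293 -0.0221 -0.045 ] [ 0.0283  0.0212 -0.028 ]
bar z vs y [-0.00107835  0.00338413] lateral [-0.00084895  0.00071313]
err tool [ 6.69319392e-04 -8.07059639e-04 -1.36805114e-08]
```

View pics/w5.png

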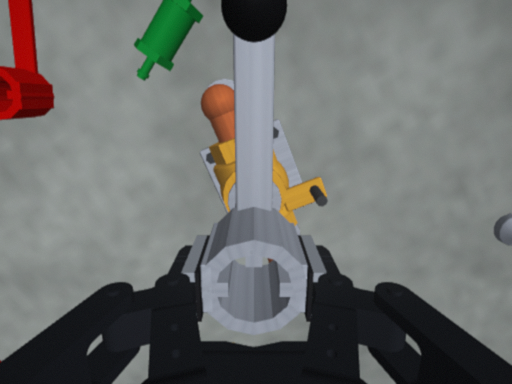

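Request:
carry_out([
  [[0.0007,-0.0008,0.01],0],
  [[0,0,0.012],0],
  [[0,0,0.006],0],
  [[0,0,0.002],0],
  [[0,0,0],0],
  [[0,0,0],0],
])

```text
clock: 10.3
ee_pos: [0.5234, -0.028, 0.1379]
ee_rot: [0.866, 0.5, 0.0, 0.0]
contact_force: [0.1, -0.7, -3.5]
opening: 0.493
```

```bash
python3 look.py w6
python3 - <<'E'
from h import *
s=manip.observe();M=R.from_quat(s['ee_rot']).as_matrix()
print("err tool", M.T@(np.array([.5232,-.0283,s['ee_pos'][2]])-s['ee_pos']-M@np.array([.0003,0,0])))
E
```

```text
10.3 [ 0.52338693 -0.02803997  0.13794947] [-0.22  0.5   0.21  1.96 -0.16  0.7   1.14] [ 0.11 -0.65 -3.54] [-0.019 -0.021 -0.01 ] 60.04474314980914 [ 2.e-04  4.e-04 -1.e+00] 0.4931442560543141
knob in tool 3439 [ 0.0008 -0.1004 -0.0083] 0.015769918385059197
hubtop 7664 -0.03456689234991585 [-0.0006 -0.0003 -0.0365] [-0.0292 -0.0222 -0.045 ] [ 0.0281  0.0215 -0.028 ]
bar z vs y [-0.00230869  0.00330626] lateral [-0.00166197  0.0006459 ]
err tool [-6.18216363e-04 -1.27819522e-05 -8.73925219e-08]
```

View pics/w6.png

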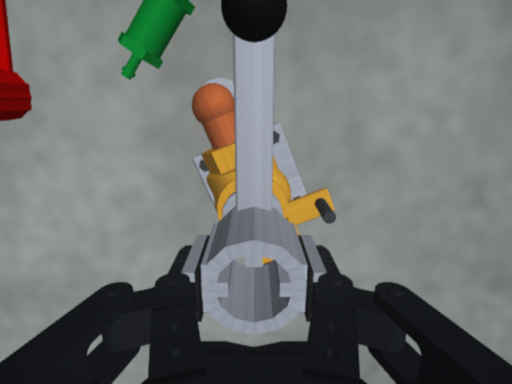

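Request:
carry_out([
  [[-0.0004,0,0.001],0],
  [[0,0,0.001],0],
  [[0,0,0.001],0],
  [[0,0,0.001],0],
  [[0,0,0.001],0],
  [[0,0,0],0],
])

```text
clock: 11.1
ee_pos: [0.5229, -0.0284, 0.1326]
ee_rot: [0.866, 0.5, -0.0, -0.0]
contact_force: [-0.3, -0.7, -5.6]
opening: 0.491
```

No contact load yet. I'll keep going down in small steps past the spline tops.

Request:
carry_out([
  [[0,0,0.0007],0],
  [[0,0,0.0007],0],
  [[0,0,0.0006],0],
  [[0,0,0],0],
])

```text
clock: 11.6
ee_pos: [0.523, -0.0284, 0.1307]
ee_rot: [0.866, 0.5, -0.0, -0.0]
contact_force: [-0.4, -0.2, -4.2]
opening: 0.489
```

Request:
carry_out([
  [[0,0,0.0005],0],
  [[0,0,0.0005],0],
  [[0,0,0],0],
])

```text
clock: 11.98
ee_pos: [0.523, -0.0284, 0.1297]
ee_rot: [0.866, 0.5, 0.0, 0.0]
contact_force: [0.8, -0.1, -4.7]
opening: 0.49
```

Request:
carry_out([
  [[0,0,0.0007],0],
  [[0,0,0.0007],0],
  [[0,0,0.0006],0],
  [[0,0,0],0],
])

```text
clock: 12.48
ee_pos: [0.523, -0.0285, 0.1277]
ee_rot: [0.866, 0.5, -0.0, 0.0]
contact_force: [1.1, -2.4, -4.1]
opening: 0.489
```

Request:
carry_out([
  [[0,0,0.0007],0],
  [[0,0,0.0007],0],
  [[0,0,0.0006],0],
  [[0,0,0],0],
])

```text
clock: 12.98
ee_pos: [0.523, -0.0285, 0.1257]
ee_rot: [0.866, 0.5, -0.0, 0.0]
contact_force: [1.0, -3.6, -4.3]
opening: 0.49
```

```bash
cat > st.py <<'E'
from h import *
s=manip.observe();M=R.from_quat(s['ee_rot']).as_matrix()
print(s['clock'],s['ee_pos'].round(4),"Fw",s['contact_force'].round(2),"Ftool",(M.T@s['contact_force']).round(2),"M",s['moment'].round(3),"yaw",np.degrees(np.arctan2(M[1,0],M[0,0])).round(2),M[2].round(4),s['opening'],s['qpos'].round(2))
E
python3 st.py
```

```text
12.975 [ 0.523  -0.0285  0.1257] Fw [ 0.97 -3.58 -4.26] Ftool [-2.61  2.62  4.26] M [-0.708 -0.33   0.064] yaw 60.04 [-1.e-04  1.e-04 -1.e+00] 0.49021323996282945 [-0.21  0.52  0.21  1.97 -0.16  0.67  1.14]
```

Request:
carry_out([
  [[-0.0003,0.0003,0.0005],-0.02],
  [[0,0,0.0005],0],
  [[0,0,0],0],
])

```text
clock: 13.35
ee_pos: [0.523, -0.0287, 0.1246]
ee_rot: [0.861, 0.509, -0.0, -0.0]
contact_force: [0.4, -1.8, -4.5]
opening: 0.493
```

```bash
python3 st.py
```

```text
13.35 [ 0.523  -0.0287  0.1246] Fw [ 0.43 -1.76 -4.51] Ftool [-1.34  1.23  4.51] M [-0.266 -0.148  0.019] yaw 61.19 [-0.e+00 -3.e-04 -1.e+00] 0.4925661688015202 [-0.21  0.52  0.2   1.97 -0.16  0.67  1.16]
```

Relieving the side load helped. I'll shift a bit more the same way and keep going down.

Request:
carry_out([
  [[-0.0003,0.0003,0.001],0],
  [[0,0,0.001],0],
  [[0,0,0.001],0],
  [[0,0,0],0],
])

```text
clock: 13.85
ee_pos: [0.5232, -0.0292, 0.1216]
ee_rot: [0.861, 0.509, -0.0, -0.0]
contact_force: [0.2, -1.1, -4.7]
opening: 0.489
```

```bash
python3 st.py
```

```text
13.85 [ 0.5232 -0.0292  0.1216] Fw [ 0.2  -1.08 -4.69] Ftool [-0.85  0.69  4.69] M [-0.02  -0.042  0.034] yaw 61.19 [-1.e-04 -2.e-04 -1.e+00] 0.4886816247865758 [-0.2   0.53  0.2   1.97 -0.16  0.66  1.16]
```

Request:
carry_out([
  [[0,0,0.0015],0],
  [[0,0,0.0015],0],
  [[0,0,0.0015],0],
  [[0,0,0.0015],0],
  [[0,0,0],0],
])

```text
clock: 14.48
ee_pos: [0.5232, -0.0292, 0.1156]
ee_rot: [0.861, 0.509, -0.0, -0.0]
contact_force: [-0.6, -0.1, -5.0]
opening: 0.489
```

```bash
python3 st.py
```

```text
14.475 [ 0.5232 -0.0292  0.1156] Fw [-0.61 -0.12 -5.  ] Ftool [-0.39 -0.48  5.  ] M [-0.032 -0.086 -0.031] yaw 61.19 [-1.e-04 -2.e-04 -1.e+00] 0.4894555159182376 [-0.2   0.54  0.19  1.97 -0.16  0.65  1.17]
```

Request:
carry_out([
  [[0,0,0.0015],0],
  [[0,0,0.0015],0],
  [[0,0,0.0015],0],
  [[0,0,0.0015],0],
  [[0,0,0],0],
])

```text
clock: 15.1
ee_pos: [0.5232, -0.0292, 0.1096]
ee_rot: [0.861, 0.509, -0.0, -0.0]
contact_force: [-0.2, 0.3, -5.0]
opening: 0.485
```

Request:
carry_out([
  [[0,0,0.0015],0],
  [[0,0,0.0015],0],
  [[0,0,0.0015],0],
  [[0,0,0.0015],0],
  [[0,0,0],0],
])

```text
clock: 15.72
ee_pos: [0.5232, -0.0292, 0.1036]
ee_rot: [0.861, 0.509, -0.0, -0.0]
contact_force: [-0.5, -0.5, -4.2]
opening: 0.491
```

```bash
python3 st.py
```

```text
15.725 [ 0.5232 -0.0292  0.1036] Fw [-0.47 -0.52 -4.19] Ftool [-0.68 -0.17  4.19] M [-0.039 -0.057  0.037] yaw 61.19 [-1.e-04 -1.e-04 -1.e+00] 0.49148372938440615 [-0.2   0.56  0.19  1.98 -0.17  0.62  1.17]
```

Now about 2 mm above the collar. I'll use fine steps from here.

Request:
carry_out([
  [[0,0,0.0006],0],
  [[0,0,0.0006],0],
  [[0,0,0.0004],0],
  [[0,0,0],0],
])

```text
clock: 16.23
ee_pos: [0.5232, -0.0292, 0.1021]
ee_rot: [0.861, 0.509, -0.0, 0.0]
contact_force: [0.4, -0.6, -4.8]
opening: 0.487
```

Request:
carry_out([
  [[0,0,0.0003],0],
  [[0,0,0.0003],0],
  [[0,0,0],0],
])

```text
clock: 16.6
ee_pos: [0.5232, -0.0292, 0.1015]
ee_rot: [0.861, 0.509, -0.0, 0.0]
contact_force: [0.0, -1.0, -4.4]
opening: 0.489
```

Request:
carry_out([
  [[0,0,0.0003],0],
  [[0,0,0.0003],0],
  [[0,0,0],0],
])

```text
clock: 16.98
ee_pos: [0.5232, -0.0292, 0.1009]
ee_rot: [0.861, 0.509, -0.0, -0.0]
contact_force: [-0.5, -0.2, -4.3]
opening: 0.486
```

Request:
carry_out([
  [[0,0,0.0003],0],
  [[0,0,0.0003],0],
  [[0,0,0],0],
])

```text
clock: 17.35
ee_pos: [0.5233, -0.0292, 0.1005]
ee_rot: [0.861, 0.509, 0.0, 0.0]
contact_force: [-1.7, 0.1, 4.2]
opening: 0.488
```

Request:
carry_out([
  [[0,0,-0.0003],0],
  [[0,0,0],0.05],
  [[0,0,0],0.08],
  [[0,0,0],0.08],
  [[0,0,0],0.09],
  [[0,0,0],0],
])

```text
clock: 18.1
ee_pos: [0.5231, -0.0293, 0.1006]
ee_rot: [0.927, 0.375, -0.0, 0.0]
contact_force: [-2.6, -2.6, -0.3]
opening: 0.488
```

```bash
python3 st.py; python3 look.py w7
```

```text
18.1 [ 0.5231 -0.0293  0.1006] Fw [-2.59 -2.62 -0.33] Ftool [-3.69  0.08  0.33] M [-0.542  0.443  0.257] yaw 44.04 [-5.e-04  2.e-04 -1.e+00] 0.4877846914772242 [-0.26  0.57  0.27  1.98 -0.25  0.62  0.95]
18.1 [ 0.52311116 -0.02934458  0.10056195] [-0.26  0.57  0.27  1.98 -0.25  0.62  0.95] [-2.59 -2.62 -0.33] [-0.542  0.443  0.257] 44.03689244853005 [-5.e-04  2.e-04 -1.e+00] 0.4877846914772242
knob in tool 3455 [ 0.0007 -0.1004 -0.0085] 0.015708484428634036
hubtop 8236 -0.034484692136067134 [-0.0006 -0.0003 -0.0365] [-0.0293 -0.0226 -0.045 ] [ 0.0281  0.022  -0.028 ]
bar z vs y [-0.00061605  0.00333645] lateral [-0.00114217  0.00071043]
```

View pics/w7.png

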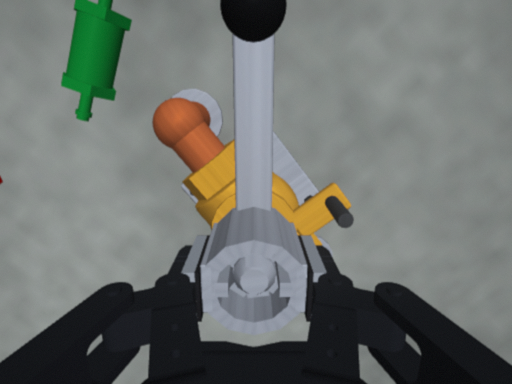

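Request:
carry_out([
  [[0,0,0],0.09],
  [[0,0,0],0.09],
  [[0,0,0],0.09],
  [[0,0,0],0.09],
  [[0,0,0],0.09],
  [[0,0,0],0.09],
  [[0,0,0],0],
])

```text
clock: 19.02
ee_pos: [0.5228, -0.0294, 0.1005]
ee_rot: [0.993, 0.114, -0.0, 0.0]
contact_force: [-4.6, -2.6, 3.0]
opening: 0.49
```

```bash
python3 st.py
```

```text
19.025 [ 0.5228 -0.0294  0.1005] Fw [-4.57 -2.6   3.02] Ftool [-5.04  1.49 -3.01] M [-0.558  0.941  0.185] yaw 13.11 [-9.e-04  1.e-04 -1.e+00] 0.48990449065438774 [-0.36  0.6   0.42  1.99 -0.39  0.64  0.54]
```

Request:
carry_out([
  [[-0.0002,0.0,-0.0002],0.07],
  [[0,0,0],0.07],
  [[0,0,0],0.07],
  [[0,0,0],0.05],
  [[0,0,0],0],
])

```text
clock: 19.65
ee_pos: [0.5226, -0.0293, 0.1006]
ee_rot: [1.0, -0.016, -0.0, 0.0]
contact_force: [-3.3, -2.8, -1.5]
opening: 0.488
```

```bash
python3 st.py; python3 look.py w8
```

```text
19.65 [ 0.5226 -0.0293  0.1006] Fw [-3.28 -2.77 -1.49] Ftool [-3.19  2.88  1.5 ] M [-0.679  0.897  0.338] yaw -1.8 [-9.e-04  3.e-04 -1.e+00] 0.4876854784573088 [-0.41  0.61  0.49  1.99 -0.46  0.65  0.35]
19.65 [ 0.52259636 -0.0293473   0.10058903] [-0.41  0.61  0.49  1.99 -0.46  0.65  0.35] [-3.28 -2.77 -1.49] [-0.679  0.897  0.338] -1.8011120632649513 [-9.e-04  3.e-04 -1.e+00] 0.4876854784573088
knob in tool 3552 [ 0.0007 -0.1003 -0.0085] 0.015626476030110758
hubtop 8143 -0.03442338654929224 [-0.0005 -0.0014 -0.0365] [-0.029  -0.0237 -0.045 ] [ 0.0279  0.021  -0.028 ]
bar z vs y [0.00103416 0.00352391] lateral [0.00049293 0.00079724]
```

View pics/w8.png

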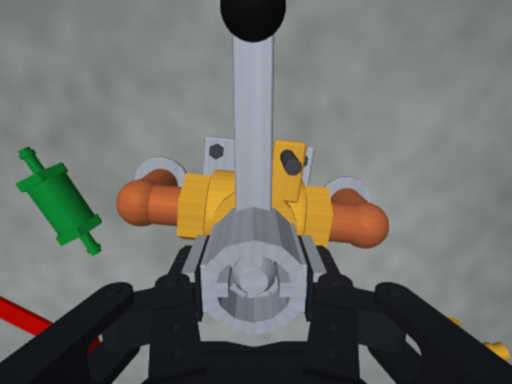

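Request:
carry_out([
  [[0,0,0],0.025],
  [[0,0,0],0.025],
  [[0,0,0],0.02],
  [[0,0,0],0],
])

```text
clock: 20.2
ee_pos: [0.5226, -0.0293, 0.1006]
ee_rot: [0.999, -0.051, -0.0, 0.0]
contact_force: [-4.2, -3.1, -2.2]
opening: 0.488
```

```bash
python3 st.py
```

```text
20.2 [ 0.5226 -0.0293  0.1006] Fw [-4.15 -3.09 -2.2 ] Ftool [-3.81  3.5   2.21] M [-0.651  0.945  0.34 ] yaw -5.83 [-1.e-03  2.e-04 -1.e+00] 0.48830729691106123 [-0.42  0.62  0.51  1.99 -0.48  0.65  0.3 ]
```

Request:
carry_out([
  [[0,0,0],0.015],
  [[0,0,0],0],
])

```text
clock: 20.45
ee_pos: [0.5226, -0.0293, 0.1006]
ee_rot: [0.998, -0.058, -0.0, 0.0]
contact_force: [-4.0, -3.4, -1.8]
opening: 0.49
```

```bash
python3 st.py
```

```text
20.45 [ 0.5226 -0.0293  0.1006] Fw [-3.99 -3.38 -1.81] Ftool [-3.56  3.82  1.82] M [-0.633  1.037  0.342] yaw -6.68 [-1.e-03  2.e-04 -1.e+00] 0.48986492961765693 [-0.43  0.62  0.51  1.99 -0.49  0.65  0.29]
```

Request:
carry_out([
  [[0,0,0],0.012],
  [[0,0,0],0],
])

```text
clock: 20.7
ee_pos: [0.5225, -0.0293, 0.1006]
ee_rot: [0.998, -0.064, -0.001, 0.0]
contact_force: [-4.5, -3.2, -1.5]
opening: 0.487
```

```bash
python3 st.py
```

```text
20.7 [ 0.5225 -0.0293  0.1006] Fw [-4.49 -3.15 -1.5 ] Ftool [-4.05  3.7   1.51] M [-0.619  0.99   0.354] yaw -7.36 [-1.e-03  2.e-04 -1.e+00] 0.48740961340505295 [-0.43  0.62  0.52  1.99 -0.49  0.65  0.28]
```

Request:
carry_out([
  [[0,0,0],0.01],
  [[0,0,0],0],
])

```text
clock: 20.95
ee_pos: [0.5225, -0.0293, 0.1006]
ee_rot: [0.998, -0.069, -0.001, 0.0]
contact_force: [-5.6, -3.1, -1.7]
opening: 0.488
```

```bash
python3 st.py
```

```text
20.95 [ 0.5225 -0.0293  0.1006] Fw [-5.59 -3.08 -1.69] Ftool [-5.11  3.83  1.69] M [-0.608  1.021  0.372] yaw -7.94 [-1.e-03  2.e-04 -1.e+00] 0.4879229509173262 [-0.43  0.62  0.52  1.99 -0.49  0.65  0.27]
```

Request:
carry_out([
  [[0,0,0],0.008],
  [[0,0,0],0],
])

```text
clock: 21.2
ee_pos: [0.5225, -0.0293, 0.1006]
ee_rot: [0.997, -0.073, -0.0, 0.0]
contact_force: [-4.2, -2.6, -1.6]
opening: 0.486
```

```bash
python3 st.py
```

```text
21.2 [ 0.5225 -0.0293  0.1006] Fw [-4.15 -2.63 -1.55] Ftool [-3.72  3.21  1.56] M [-0.617  1.01   0.355] yaw -8.39 [-1.e-03  2.e-04 -1.e+00] 0.48627507150479987 [-0.43  0.62  0.52  1.99 -0.49  0.66  0.26]
```

Request:
carry_out([
  [[0,0,0],0.006],
  [[0,0,0],0],
])

```text
clock: 21.45
ee_pos: [0.5225, -0.0293, 0.1006]
ee_rot: [0.997, -0.076, -0.001, 0.0]
contact_force: [-5.6, -2.1, -1.7]
opening: 0.489
```

```bash
python3 st.py; python3 look.py w9
```

```text
21.45 [ 0.5225 -0.0293  0.1006] Fw [-5.56 -2.14 -1.68] Ftool [-5.17  2.96  1.69] M [-0.61   1.104  0.574] yaw -8.72 [-1.1e-03  2.0e-04 -1.0e+00] 0.4894895476386224 [-0.43  0.62  0.52  1.99 -0.5   0.66  0.26]
21.45 [ 0.52250813 -0.02929188  0.10059896] [-0.43  0.62  0.52  1.99 -0.5   0.66  0.26] [-5.56 -2.14 -1.68] [-0.61   1.104  0.574] -8.71813466901421 [-1.1e-03  2.0e-04 -1.0e+00] 0.4894895476386224
knob in tool 3560 [ 0.0004 -0.1003 -0.0086] 0.015616117800096639
hubtop 8151 -0.034424370511496646 [-0.0006 -0.0014 -0.0365] [-0.0289 -0.0235 -0.045 ] [ 0.0278  0.0207 -0.028 ]
bar z vs y [-0.00576088  0.00302628] lateral [0.01540429 0.00179774]
```

View pics/w9.png

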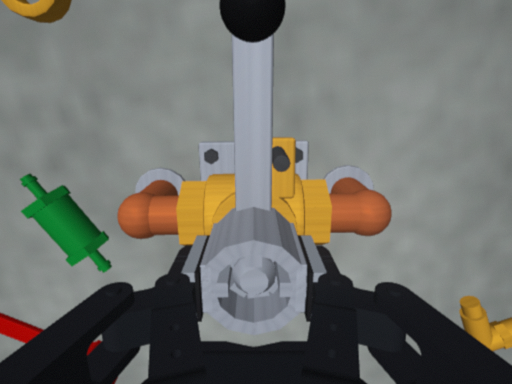

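Request:
carry_out([
  [[0,0,0.0002],-0.003],
  [[0,0,0],0],
])

```text
clock: 21.75
ee_pos: [0.5225, -0.0293, 0.1005]
ee_rot: [0.997, -0.075, -0.001, -0.0]
contact_force: [-5.2, -3.2, 2.4]
opening: 0.488
```

Request:
carry_out([
  [[0,0,0],0],
  [[0,0,0],0],
  [[0,0,0],0],
  [[0,0,0],0],
  [[0,0,0],0],
  [[0,0,0],0],
  [[0,0,0],0],
], grip=1)

```text
clock: 22.62
ee_pos: [0.523, -0.0292, 0.1006]
ee_rot: [0.997, -0.075, 0.0, 0.0]
contact_force: [-0.3, -0.8, 0.8]
opening: 1.001
```

```bash
python3 st.py; python3 look.py w10
```

```text
22.625 [ 0.523  -0.0292  0.1006] Fw [-0.29 -0.85  0.8 ] Ftool [-0.16  0.88 -0.8 ] M [-0.064  0.009  0.019] yaw -8.6 [ 0.  0. -1.] 1.0005489846094833 [-0.43  0.62  0.52  1.99 -0.5   0.65  0.26]
22.625 [ 0.52304716 -0.02923571  0.10060002] [-0.43  0.62  0.52  1.99 -0.5   0.65  0.26] [-0.29 -0.85  0.8 ] [-0.064  0.009  0.019] -8.59813308783507 [ 0.  0. -1.] 1.0005489846094833
knob in tool 3555 [-0.0034 -0.1007 -0.0084] 0.015729747115769743
hubtop 6774 -0.034272255316280316 [ 0.0003 -0.001  -0.0324] [-0.0214 -0.0234 -0.0368] [ 0.0219  0.0215 -0.028 ]
bar z vs y [-0.00697069  0.00303952] lateral [0.05760986 0.0019195 ]
```

View pics/w10.png

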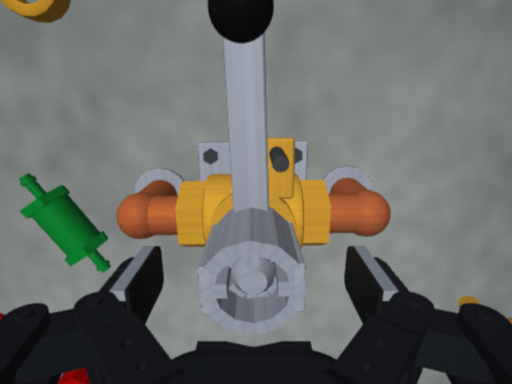

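Request:
carry_out([
  [[0,0,-0.01],0],
  [[0,0,-0.02],0],
  [[0,0,-0.03],0],
  [[0,0,-0.04],0],
  [[0,0,-0.04],0],
  [[0,0,0],0],
  [[0,0,0],0],
])

```text
clock: 23.55
ee_pos: [0.5228, -0.0291, 0.2406]
ee_rot: [0.997, -0.075, -0.0, -0.0]
contact_force: [0.1, -0.4, -0.1]
opening: 0.999
```

```bash
cat > chk.py <<'E'
from h import *
import sys
s=manip.observe();im,D=capture("wrist");cv2.imwrite(f"pics/{sys.argv[1]}.png",im)
K,T=cam("wrist",s);Q=cloud(K,T,D).reshape(-1,3);print(s['clock'],s['ee_pos'])
c=np.array([.5232,-.0287])
k=Q[(np.hypot(Q[:,0]-c[0]-.0148,Q[:,1]-c[1]-.104)<.02)&(Q[:,2]>.116)&(Q[:,2]<.14)]
A=np.c_[2*k,np.ones(len(k))];o=np.linalg.lstsq(A,(k**2).sum(1),rcond=None)[0];o=o[:3];print("knob",len(k),o)
h=Q[(np.hypot(*(Q[:,:2]-c).T)<.03)&(Q[:,2]>.131)&(Q[:,2]<.14)];hc=(h.min(0)+h.max(0))/2;print("hub",len(h),hc,np.median(h[:,2]))
p=Q[(Q[:,2]>.103)&(Q[:,2]<.109)&(np.hypot(Q[:,0]-.5424,Q[:,1]-.0142)<.007)];print("pin",len(p),p.mean(0))
x=Q[(Q[:,2]>.05)&(Q[:,2]<.068)&(np.abs(Q[:,1]+.027)<.03)]
e=[x[(x[:,0]>.575)&(x[:,0]<.605)],x[(x[:,0]>.44)&(x[:,0]<.47)]]
m=[((i.min(0)+i.max(0))/2) for i in e];d=m[0]-m[1];y=np.arctan2(d[1],d[0]);print("yaw pipe",np.degrees(y))
for yaw in (y,np.radians(-8.1)):
  for hh in (c,hc[:2]):
    v=o[:2]-hh;print("knob in seat",v[0]*np.cos(yaw)+v[1]*np.sin(yaw),-v[0]*np.sin(yaw)+v[1]*np.cos(yaw))
E
python3 chk.py w11
```

```text
23.55 [ 0.52276646 -0.02906053  0.24058427]
knob 758 [0.53522635 0.07614693 0.11570248]
hub 1266 [ 0.52361822 -0.02818517  0.13404604] 0.13513124256864073
pin 62 [0.54283019 0.0144846  0.10523318]
yaw pipe -8.562681664200955
knob in seat -0.003718492657035267 0.10546887989504959
knob in seat -0.004055394106470834 0.10489751502244773
knob in seat -0.0028666858819019637 0.10549546874634629
knob in seat -0.003208190249735088 0.10492684306012905
```

View pics/w11.png

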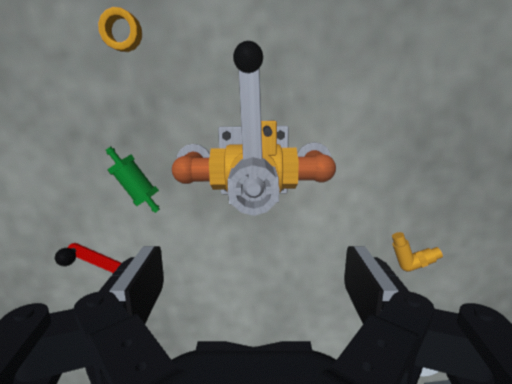

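The hub is home and the knob is only 3–4 mm short of the shut line. The spline play let it spring back about 2° off the pin. That's within tolerance, but the bar should rest on the pin, so I'll nudge the knob lightly with the shut fingers.

Request:
carry_out([
  [[-0.0121,-0.0265,0],0],
  [[-0.0121,-0.0265,0],0],
  [[-0.0121,-0.0265,0],0],
  [[-0.0121,-0.0265,0],0],
  [[0,0,0],0],
  [[0,0,0],0],
  [[0,0,0],0],
  [[0,0,0],0],
  [[0,0,0],0],
], grip=-1)

```text
clock: 24.72
ee_pos: [0.4911, 0.0824, 0.2406]
ee_rot: [0.997, -0.075, -0.0, 0.0]
contact_force: [0.8, 0.1, 0.0]
opening: 0.0
```

Request:
carry_out([
  [[0,0,0.035],0],
  [[0,0,0.04],0],
  [[0,0,0.035],0],
  [[0,0,0.022],0],
  [[0,0,0],0],
  [[0,0,0],0],
])

```text
clock: 25.48
ee_pos: [0.4915, 0.0827, 0.1094]
ee_rot: [0.997, -0.075, 0.0, -0.0]
contact_force: [-0.7, -0.2, 0.9]
opening: -0.001
```

```bash
python3 st.py; python3 look.py w12
python3 - <<'E'
from h import *
im,D=capture("wrist")
k=get_calibration("wrist");K=(k['fx'],k['fy'],k['cx'],k['cy']);P=cloud(K,k['mount'],D).reshape(-1,3)
q=P[(np.abs(P[:,1])<.02)&(P[:,2]>-.03)&(P[:,2]<0.0)&(np.abs(P[:,0])<.025)]
print("finger",len(q),q.min(0),q.max(0))
E
```

```text
25.475 [0.4915 0.0827 0.1094] Fw [-0.73 -0.21  0.87] Ftool [-0.69  0.32 -0.87] M [ 0.016  0.029 -0.033] yaw -8.61 [ 8.e-04 -3.e-04 -1.e+00] -0.001289206389234435 [-0.68  0.57  0.53  2.05 -0.48  0.64  0.03]
25.475 [0.49149045 0.0827163  0.10942379] [-0.68  0.57  0.53  2.05 -0.48  0.64  0.03] [-0.73 -0.21  0.87] [ 0.016  0.029 -0.033] -8.611778250259784 [ 8.e-04 -3.e-04 -1.e+00] -0.001289206389234435
knob in tool 0 [0. 0. 0.] 0.0
hubtop 1722 -0.03737776478804313 [-0.     -0.0016 -0.0365] [-0.0272 -0.0145 -0.045 ] [ 0.0271  0.0112 -0.028 ]
finger 1584 [-0.0127726  -0.01220359 -0.02998982] [ 0.01457684 -0.00634475 -0.00215232]
```

View pics/w12.png

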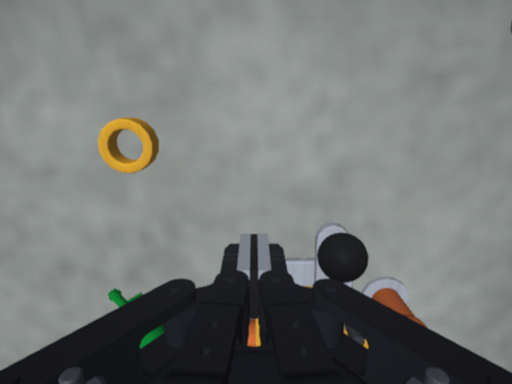

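Request:
carry_out([
  [[0.005,0,0],0],
  [[0.005,0,0],0],
  [[0.004,0,0],0],
  [[0.001,0,0],0],
  [[0.001,0,0],0],
  [[0,0,0],0],
])

```text
clock: 26.32
ee_pos: [0.5068, 0.0804, 0.1086]
ee_rot: [0.997, -0.075, -0.0, 0.0]
contact_force: [0.1, -0.1, 0.8]
opening: 0.001
```

```bash
python3 st.py
```

```text
26.325 [0.5068 0.0804 0.1086] Fw [ 0.08 -0.13  0.81] Ftool [ 0.1   0.12 -0.81] M [-0.014  0.001 -0.008] yaw -8.6 [-1.e-04  1.e-04 -1.e+00] 0.0013881322140828355 [-0.66  0.59  0.53  2.02 -0.48  0.66  0.04]
```

Request:
carry_out([
  [[0.001,0,0],0],
  [[0.001,0,0],0],
  [[0,0,0],0],
])

```text
clock: 26.7
ee_pos: [0.5089, 0.0801, 0.1086]
ee_rot: [0.997, -0.075, 0.0, 0.0]
contact_force: [0.1, 0.1, -0.0]
opening: 0.002
```

```bash
python3 st.py; python3 chk.py w13
```

```text
26.7 [0.5089 0.0801 0.1086] Fw [ 0.08  0.1  -0.03] Ftool [ 0.07 -0.11  0.03] M [-0.042  0.039 -0.06 ] yaw -8.6 [ 0.  0. -1.] 0.0018085029655898449 [-0.65  0.6   0.53  2.01 -0.48  0.66  0.04]
26.7 [0.50887735 0.08010518 0.10860212]
knob 1945 [0.53278934 0.08073844 0.12521259]Traceback (most recent call last):
  File "chk.py", line 8, in <module>
    h=Q[(np.hypot(*(Q[:,:2]-c).T)<.03)&(Q[:,2]>.131)&(Q[:,2]<.14)];hc=(h.min(0)+h.max(0))/2;print("hub",len(h),hc,np.median(h[:,2]))
                                                                       ~~~~~^^^
    return umr_minimum(a, axis, None, out, keepdims, initial, where)
ValueError: zero-size array to reduction operation minimum which has no identity
```

Request:
carry_out([
  [[0.001,0,0],0],
  [[0.001,0,0],0],
  [[0,0,0],0],
])

```text
clock: 27.12
ee_pos: [0.5108, 0.0799, 0.1086]
ee_rot: [0.997, -0.075, -0.0, -0.0]
contact_force: [-0.9, -0.2, -0.4]
opening: -0.001
```

Request:
carry_out([
  [[0.0007,0,0],0],
  [[0.0007,0,0],0],
  [[0,0,0],0],
])

```text
clock: 27.5
ee_pos: [0.5121, 0.0797, 0.1086]
ee_rot: [0.997, -0.075, -0.0, -0.0]
contact_force: [-1.9, 0.9, -0.6]
opening: 0.004
```

```bash
python3 st.py; python3 look.py w13
```

```text
27.5 [0.5121 0.0797 0.1086] Fw [-1.95  0.88 -0.56] Ftool [-2.06 -0.58  0.56] M [0.315 0.363 0.009] yaw -8.59 [-2.e-04 -0.e+00 -1.e+00] 0.0036588218317989275 [-0.65  0.6   0.53  2.   -0.48  0.66  0.04]
27.5 [0.51210824 0.07968944 0.10857341] [-0.65  0.6   0.53  2.   -0.48  0.66  0.04] [-1.95  0.88 -0.56] [0.315 0.363 0.009] -8.591539443153554 [-2.e-04 -0.e+00 -1.e+00] 0.0036588218317989275
knob in tool 0 [0. 0. 0.] 0.0
hubtop 1725 -0.03727676993879524 [-0.0001 -0.0016 -0.0365] [-0.0273 -0.0147 -0.045 ] [ 0.0272  0.0115 -0.028 ]
```

View pics/w13.png

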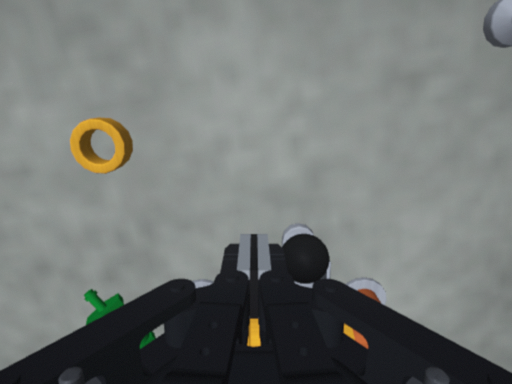

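Contact with the knob, about 2 N. I'll push gently in 0.7 mm steps.

Request:
carry_out([
  [[0.0007,0,0],0],
  [[0.0007,0,0],0],
  [[0,0,0],0],
])

```text
clock: 27.92
ee_pos: [0.5135, 0.0795, 0.1086]
ee_rot: [0.997, -0.075, -0.0, -0.0]
contact_force: [-3.7, 2.5, 0.5]
opening: -0.001
```

Request:
carry_out([
  [[0.0006,0,0],0],
  [[0.0006,0,0],0],
  [[0,0,0],0],
])

```text
clock: 28.3
ee_pos: [0.5143, 0.0794, 0.1085]
ee_rot: [0.997, -0.075, -0.0, -0.0]
contact_force: [-5.1, 3.3, 0.4]
opening: -0.001
```

Request:
carry_out([
  [[0.0005,0,0],0],
  [[0.0005,0,0],0],
  [[0,0,0],0],
])

```text
clock: 28.68
ee_pos: [0.5149, 0.0794, 0.1084]
ee_rot: [0.997, -0.075, -0.001, -0.0]
contact_force: [-8.6, 4.0, 1.1]
opening: -0.0
```

Request:
carry_out([
  [[0.0004,0,0],0],
  [[0.0004,0,0],0],
  [[0,0,0],0],
])

```text
clock: 29.05
ee_pos: [0.5154, 0.0794, 0.1083]
ee_rot: [0.997, -0.075, -0.001, -0.0]
contact_force: [-9.1, 5.3, 2.7]
opening: -0.002
```

Request:
carry_out([
  [[-0.001,0,0],0],
  [[-0.004,0,0],0],
  [[-0.01,0,0],0],
  [[-0.015,0,0],0],
  [[0,0,-0.04],0],
  [[0,0,-0.05],0],
  [[0,0,-0.04],0],
  [[0.0125,0.03,0],0],
  [[0.0125,0.03,0],0],
  [[0.0125,0.03,0],0],
  [[0.0,0,0],0],
  [[0.0,0,0],0],
])

```text
clock: 30.55
ee_pos: [0.51, -0.0106, 0.2385]
ee_rot: [0.997, -0.075, -0.0, -0.0]
contact_force: [-0.3, 0.5, -0.6]
opening: 0.006
```

```bash
python3 chk.py w14; python3 st.py
```

```text
30.55 [ 0.50997707 -0.01056302  0.23845067]
knob 728 [0.53604676 0.0760774  0.11551243]
hub 1263 [ 0.52363961 -0.02780685  0.13412494] 0.13511867176892653
pin 63 [0.54283268 0.01468847 0.1050355 ]
yaw pipe -8.253565212098191
knob in seat -0.002327541326359067 0.10553637304792977
knob in seat -0.0026343797547547145 0.10458936430442696
knob in seat -0.0020446727583881535 0.1055422322961231
knob in seat -0.0023540482720657303 0.10459604934713924
30.6 [ 0.51   -0.0103  0.2385] Fw [ 0.15  0.09 -0.06] Ftool [ 0.14 -0.11  0.06] M [-0.007  0.028 -0.026] yaw -8.55 [-3.e-04 -4.e-04 -1.e+00] -0.0006247434980304971 [-0.62  0.41  0.7   1.92 -0.32  0.93  0.09]
```

View pics/w14.png

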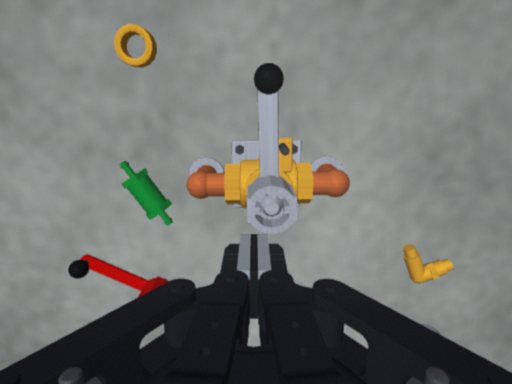

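```bash
python3 -c "
from rig import finish_job
print(finish_job())"
```

```text
the job is handed in; nothing more can be done
None
```

The lever is back on the spindle, fully home on the collar and turned to the shut position, and I handed the job in at about 31 s. `finish_job` reported no verdict, so these are my own readings.

- **Fitting:** I gripped the hub on its flats and read the spline position in the wrist camera: bar about 68° (1.2 rad) anticlockwise of shut. The hub slid on without any forcing. I felt about 8 N when it reached the collar.
- **Shutting:** I swung the lever clockwise until I felt the stop pin, then let go. It sprang back about 2° on the spline play. I nudged the knob with the shut fingers, peaking at about 11 N at the wrist, until it was against the pin again.
- **Last check, hub:** The top of the hub measured 135 mm, against 136 mm expected when home, and it is centred within about 1 mm.
- **Last check, knob:** It is about 2 mm short of the shut line (limit 10 mm) and 105 mm along it.
- **Robot:** The gripper is well clear, about 10 cm above the lever.
- **Small disagreement:** The 2 mm at the knob may be measurement error or a slight spring-back, so the bar could be up to about 1 mm off the pin. The pin contact was felt during the nudge, but I could not confirm it after the fingers left.
- **Other parts:** I touched none of them on purpose. I did not re-measure their positions at the end.

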